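# Load the milling jar through the ball loader and hold its spring gate open

### The arm

A 6-joint arm with a two-finger parallel gripper is mounted at the origin on a cart in front of the work surface, level with it; the furniture and walls round the work are solid. World frame = base frame: x ahead of the robot, y to its left, z up, the work surface at z = 0. Lengths are in mm, angles in rad, forces in N, time in s.
With the tool pointing down it reaches from about 425 to 925 mm from the base axis. Payload 12.5 kg.
Tool frame: the origin (TCP) lies midway between the tips of the shut fingers; the grasp point (between the pads) lies 19 mm behind it (env.pinch_z is the distance from the TCP to the grasp point, in mm); z points along the fingers, y is the line along which they close (so a half turn about z gives the same grasp; the last joint's range is limited). The gripper opens to 85 mm and grips with 20 to 120 N. Pads are 22 mm wide; open, the fingers measure 114 mm over their backs; the gripper's body (76 mm by 85 mm) begins 54 mm behind the grasp point. The pads swing forward as they close: fully open they stand 13 mm farther back than shut.
Start: joints at [1.138, 0.491, 1.559, -0, 1.092, -0.106], TCP at [200.617, 591.944, 231.327] pointing down, gripper open.
Joint ranges: [-3.1, 3.1], [-0.84, 2.19], [0.05, 2.79], [-1.13, 4.28], [0.06, 2.93], [-2.69, 2.69]. Speed limits (rad/s): [2.22, 2.22, 2.79, 3.14, 3.14, 3.14].

### API

Orientations are given as a 3x3 rotation matrix whose columns are the frame's x, y, z axes.
In Python, from rig import env, jaws, status, capture, camera_params, workorder gives the robot as it stands. Calls block until the motion is done:
- env.goto(position, orientation): joint-space move of the TCP to a pose.
- env.line_to(position, rotation=None, feed=150): straight line of the TCP; rotation=None keeps the orientation; feed is the mean speed in mm/s.
- env.goto_joints(angles): joint-space move.
- jaws.command_gripper(opening, effort=None): opening from 0.0 (shut) to 1.0 (fully open); effort is the grip in N (None keeps the last); returns when the fingers have stopped.
- env.sleep(seconds).
- env.ik(position, orientation): joint angles nearest the present ones, or None.
- status.get_obs(): the state.
- capture(name): name is "side" or "top"; returns the picture (480x640x3 uint8, red, green, blue); there is no depth.
- camera_params(name): a dict with "mtx" (3x3 intrinsics, pixels), "position" and "rotation" of the camera in the world. Camera axes: x right, y down, z forward; pixel columns grow to the right and rows downward; lengths in mm; the calibration is good to about 2 mm. A picture is of the moment at which its call begins. camera_params takes no time and is no camera call.
A pose or a line that the arm cannot do raises env.IKError and nothing moves.
- workorder.close_job(): hands the job in; it is judged then, once.
The state is a dict: "t": time; "joint_positions": joint angles; "joint_velocities": joint speeds; "joint_torque": joint torques, N m; "tool_pos": TCP position; "ee_rot": TCP orientation; "ft_force": force on the tool from outside, world axes, zero at the start; "ft_torque": the same for the moment, N m; "finger_gap": opening from 0.0 (shut) to 1.0 (fully open); "grip_force": force on a finger pad.
Only numpy, scipy, OpenCV 4.12 (cv2) and the standard library are available. Lean on these libraries where they do the work, as an engineer would, in place of code of your own. Each camera call takes 0.05 s, during which the arm holds its last target. There are 200 camera calls.

### The job

Pour the six steel grinding balls from the open metal cup into the hopper of the ball loader and stand the empty cup upright on the desk again. Then pull the loader's spring-return gate out by its black handle until its pointers stand level with the marks on the rails, so that all the balls drop into the jar below, and finish while still holding the gate at the marks, because it springs shut when let go. Leave the other things on the desk where they are.

Things in the scene. Friction and masses are not known exactly. Their poses are not given: they have to be found in the camera images.
- loader: Ball loader, fixed to the desk, place and yaw vary: grey square housing 104x104 mm, rim 122 mm high, on a 200x124 mm steel base. Origin: on the desk under the hopper's centre; -x points out of its front, z up. Two aluminium guide rails (y 38 to 56 mm either side, top at z 66 mm) run from x -143 to +102 mm, past the housing's front face at x -52 mm
- hopper (a point): Centre of the hopper's mouth, 122 mm above the desk. Inside is a square funnel, 92 mm wide at the top, narrowing to a 47 mm throat 66 mm above the desk, closed below by the gate
- jar: Open steel milling jar, 82 mm across, 46 mm high, wall 4 mm, fixed on the loader's base straight under the throat. Origin: centre of its underside, 4 mm above the desk
- gate (a joint): How far the slide gate is pulled out of the front (along the loader's -x), m: 0 shut, 0.054 pointers level with the marks and the gate's 49 mm hole straight under the throat, 0.078 end stop (too far: the hole has passed the throat). A spring pulls it shut with about 3 N when shut, 8 N at the marks
- gate_grip (a point): Point to grip on the gate's black handle: an upright block, 18 mm along the pull, 28 mm across, from z 64 to 110 mm, on the front end of the gate plate; this point is on its axis at z 95 mm, 105 mm in front of the hopper's centre when shut (44 mm clear between handle and housing)
- pointer (a point): Tip of the gate's pointer on the loader's +y rail (a small dark finger; there is a like one on the other rail); moves with the gate
- mark (a point): The mark: dark line across the +y guide rail (the other rail has the same), 54 mm in front of where the pointer stands when the gate is shut
- cup: Open plain aluminium cup without handle, 75 mm high, outside 53 mm across at the foot, 60 mm at the rim, wall 3 mm, inner floor 4 mm, about 90 g; holds the six balls. Stands to the left or the right of the loader, in either place. Origin: centre of its underside, z up along the cup
- ball0: Steel grinding ball, 14 mm across, 12 g; starts loose in the open metal cup. Origin: its centre
- ball1: Steel grinding ball, 14 mm across, 12 g; starts loose in the open metal cup. Origin: its centre
- ball2: Steel grinding ball, 14 mm across, 12 g; starts loose in the open metal cup. Origin: its centre
- ball3: Steel grinding ball, 14 mm across, 12 g; starts loose in the open metal cup. Origin: its centre
- ball4: Steel grinding ball, 14 mm across, 12 g; starts loose in the open metal cup. Origin: its centre
- ball5: Steel grinding ball, 14 mm across, 12 g; starts loose in the open metal cup. Origin: its centre
- cup_c: Closed specimen cup with a screw lid, 64 mm across, 64 mm high; bystander, stands on the other side of the loader from the metal cup. Origin: centre of its underside
- label_roll: Roll of white labels lying flat, 69 mm across, 41 mm high; bystander. Origin: centre of its underside
- tape_roll: Roll of masking tape lying flat, 103 mm across, 25 mm high; bystander. Origin: centre of its underside
- sanitizer: Pump bottle, 187 mm high; bystander. Origin: centre of its underside
- stapler: Stapler, 128x34x42 mm; bystander on the far left. Origin: centre of its underside
Not all that is in view belongs to the job. What is shaped like the cup but green or turquoise is not meant.

How it is judged:
By the outcome, as a careful person would: the job done as asked, in the order asked, and still so for the second after the job is handed in, while the arm keeps its last pose, push and grip.
It also fails if it takes over 66 s, if anything falls off the work surface, if the arm or the gripper's body presses on something with over 40 N, if the wrist force passes 120 N, or if a joint passes its speed limit or range.

## Working session

There is one attempt and no reset: what is moved stays moved. The work goes in short steps, each a Python script; the robot and the scene stay as the last script left them, time stands still between calls to the robot, and variables do not carry over. Pictures are saved under pics/ and viewed, at most 10 in all, crops included, and the job is handed in when it is done.

```bash
ls; mkdir -p pics; python3 - <<'E'
from rig import env,jaws,status,capture,camera_params
import cv2
for n in("side","top"):
    cv2.imwrite(f"pics/{n}0.png",capture(n)[:,:,::-1]);p=camera_params(n);print(n,p)
print(status.get_obs(),env.pinch_z)
E
```

```text
pics
side {'mtx': array([[442.39139701,   0.        , 325.83268824],
       [  0.        , 442.39139701, 238.93545931],
       [  0.        ,   0.        ,   1.        ]]), 'position': array([  -9.42983145, -988.23785641,  794.60769445]), 'rotation': array([[ 0.91613587, -0.16731624,  0.36428057],
       [-0.40001632, -0.44076972,  0.8035602 ],
       [ 0.02611517, -0.8818885 , -0.47073418]])}
top {'mtx': array([[483.24041606,   0.        , 320.76334206],
       [  0.        , 483.24041606, 240.01434597],
       [  0.        ,   0.        ,   1.        ]]), 'position': array([ 408.1666602 ,  215.82547496, 1421.69040127]), 'rotation': array([[ 1.50328848e-02, -9.93274189e-01,  1.14805910e-01],
       [-9.99886158e-01, -1.50824434e-02,  4.37013483e-04],
       [ 1.29747943e-03, -1.14799410e-01, -9.93387846e-01]])}
{'t': 0.1, 'joint_positions': array([ 1.13839126e+00,  4.91514143e-01,  1.55935808e+00,  2.12591607e-05,
        1.09169701e+00, -1.05585077e-01]), 'joint_velocities': array([ 0.00054879, -0.00279775, -0.00212724,  0.00088188, -0.0015436 ,
        0.00200547]), 'joint_torque': array([ 1.36232262e-03, -6.19443083e+01, -2.62029433e+01, -1.49658458e-04,
        2.90378332e-03,  2.50185434e-05]), 'tool_pos': array([200.5340148 , 591.76326746, 230.78742019]), 'ee_rot': array([[-9.47064842e-01,  3.21042057e-01, -4.26367881e-04],
       [ 3.21042317e-01,  9.47064442e-01, -8.78784329e-04],
       [ 1.21671131e-04, -9.69147875e-04, -9.99999523e-01]]), 'ft_force': array([-0.31763032, -0.44532276,  0.36366355]), 'ft_torque': array([-0.03731747,  0.01532576,  0.03339385]), 'grip_force': 0.0, 'finger_gap': 0.9993018670425922} 18.700000000000003
```

View pics/top0.png

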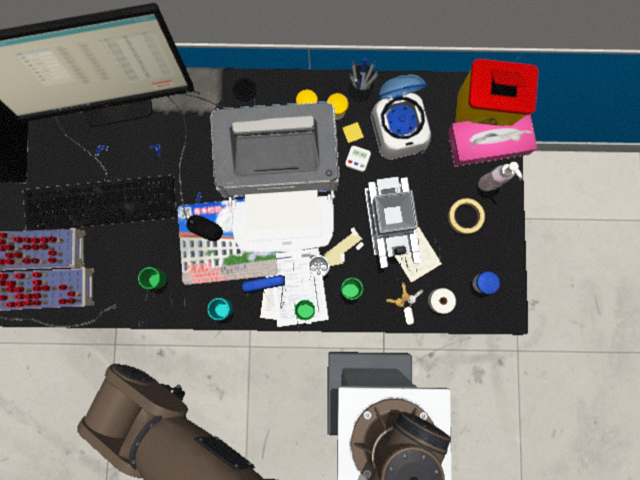

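View pics/side0.png

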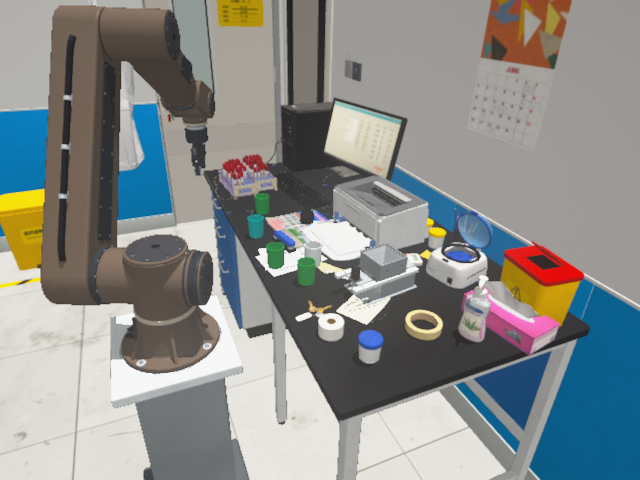

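Top view candidates: the aluminium cup with balls is at (318,266). The decoys are green at (152,279), (305,310) and (351,289), turquoise at (220,309), and the closed blue-lidded cup at (486,283). I choose (318,266). The loader is at (395,212) with its handle towards (402,250). Next I'll take close crops.

```bash
python3 - <<'E'
import cv2
t=cv2.imread("pics/top0.png");s=cv2.imread("pics/side0.png")
cv2.imwrite("pics/topc.png",cv2.resize(t[172:292,295:455],None,fx=5,fy=5,interpolation=cv2.INTER_CUBIC))
cv2.imwrite("pics/sidec.png",cv2.resize(s[225:325,290:430],None,fx=5.7,fy=5.7,interpolation=cv2.INTER_CUBIC))
E
```

```text
(no output)
```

View pics/topc.png

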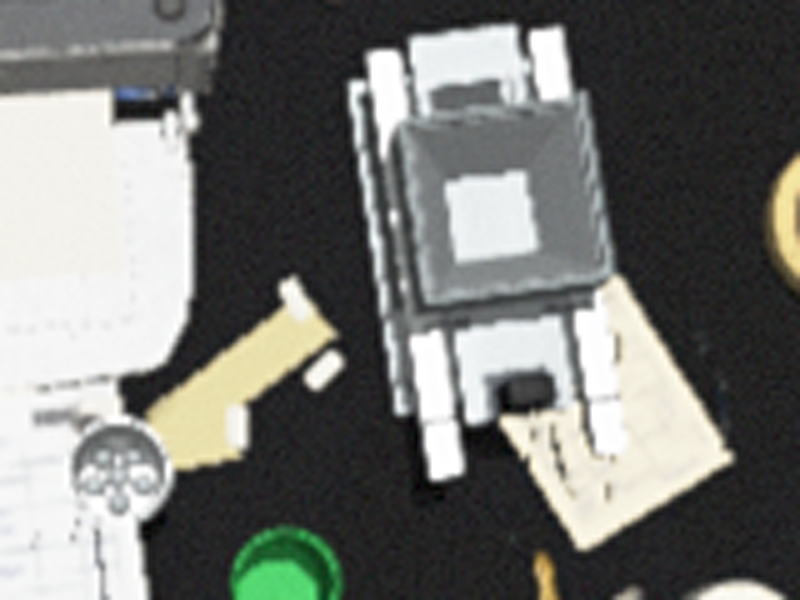

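View pics/sidec.png

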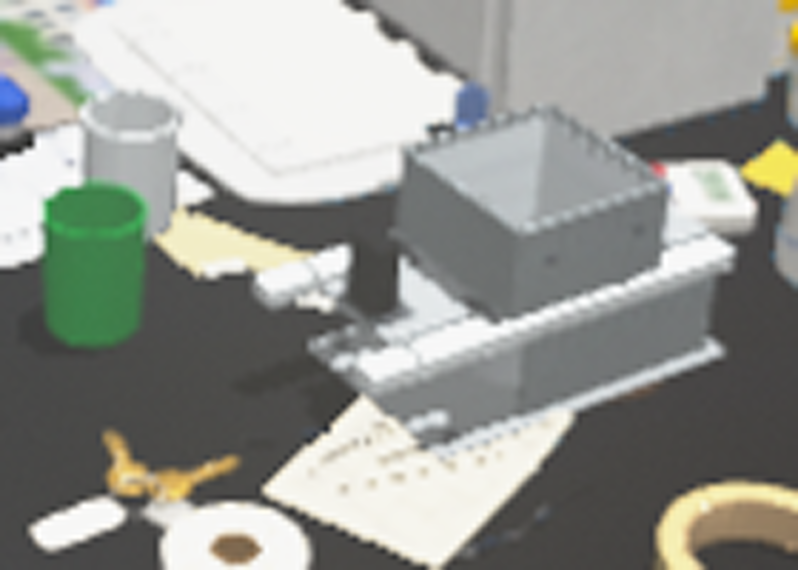

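The crops show an open aluminium cup with six balls at top crop (120,467). The hopper rim corners are (398,125), (582,95), (610,275) and (428,305), the handle top is (526,388), and the rail marks are (440,421) and (605,401).

```bash
cat > h.py <<'E'
import numpy as np
from rig import env,jaws,status,capture,camera_params
def ray(cam,u,v,z):
    p=camera_params(cam);d=p["rotation"]@np.linalg.solve(p["mtx"],[u,v,1.])
    return p["position"]+d*(z-p["position"][2])/d[2]
def proj(cam,P):
    p=camera_params(cam);q=p["mtx"]@(p["rotation"].T@(np.array(P,float)-p["position"]));return q[:2]/q[2]
T=lambda c,z:ray("top",(c[0]+.5)/5-.5+295,(c[1]+.5)/5-.5+172,z)
S=lambda c,z:ray("side",(c[0]+.5)/5.7-.5+290,(c[1]+.5)/5.7-.5+225,z)
E
python3 - <<'E'
from h import *
np.set_printoptions(precision=1,suppress=True)
a=[T(c,122) for c in[(398,125),(582,95),(610,275),(428,305)]]
b=[S(c,122) for c in[(405,150),(545,108),(665,185),(520,232)]]
for r in(a,b):
    r=np.array(r);print(r.tolist(),r.mean(0));e=r-np.roll(r,-1,0);print(np.linalg.norm(e,axis=1),np.degrees(np.arctan2(e[:,1],e[:,0])))
t=np.array([T(c,66) for c in[(443,181),(527,171),(538,253),(455,264)]]);print("throat",t.mean(0))
print("handle",T((526,388),110),"marks",T((440,421),66),T((605,401),66), "railends", T((447,478),66),T((609,452),66))
print("cup",T((120,467),75),"side",S((131,118),75), "green",T((287,577),70),"handle side",S((375,240),110))
E
```

```text
[[680.1609733560792, 71.99627363428831, 122.0], [698.4317876664238, -28.817527489136864, 122.0], [599.0084086100926, -43.39555679647924, 122.0], [581.0642597820411, 55.48746184736143, 122.0]] [639.7  13.8 122. ]
[102.5 100.5 100.5 100.5] [ 100.3    8.3  -79.7 -170.5]
[[580.2849136358191, 49.838261841544295, 122.0], [676.0088401799356, 64.01366257727125, 121.99999999999989], [692.5020475211569, -33.35061558164523, 122.0], [596.117030699949, -47.16565777654614, 122.0]] [636.2   8.3 122. ]
[96.8 98.8 97.4 98.3] [-171.6   99.6    8.2  -80.7]
throat [639.4  13.   66. ]
handle [537.8   0.5 110. ] marks [522.8  41.8  66. ] [535.5 -51.2  66. ] railends [490.7  37.8  66. ] [506.7 -53.2  66. ]
cup [493.6 221.4  75. ] side [487.6 214.5  75. ] green [434.  127.5  70. ] handle side [532.4 -10.  110. ]
```

```bash
cat >> h.py <<'E'
A=np.radians(45)
Z=np.array([0,0,1.])
PZ=env.pinch_z
cup=np.array([491.5,219,0]); hop=np.array([638.5,11.8,122]); yaw=np.radians(9)
GZ=58.
def Rcup(u,w,s=1):
    b=np.sin(A)*u+np.cos(A)*w; y=s*np.cross(u,w); z=-b
    return np.column_stack([np.cross(y,z),y,z])
def pose(g,u,w,s=1):   # g = grasp point
    R=Rcup(u,w,s); return g+R[:,2]*PZ,R
def upright(foot,az,s=1,dz=0):
    w=-np.array([np.cos(az),np.sin(az),0]); return pose(foot+[0,0,GZ+dz],Z,w,s)
def pour(th,daz,beta,s=1,lip=np.zeros(3),side=1):
    d=np.array([np.cos(daz),np.sin(daz),0]);a=side*np.cross(Z,d)
    u=d*np.sin(th)+Z*np.cos(th);n=Z*np.sin(th)-d*np.cos(th)
    w=a*np.cos(beta)+n*np.sin(beta)
    return pose(lip-(75-GZ)*u+29*n,u,w,s)
E
python3 - <<'E'
from h import *
np.set_printoptions(precision=2,suppress=True)
print("greens",ray("top",305,309,70),ray("top",351,289,70))
for s in(1,-1):
  for az in np.radians([15,20,25]):
    print(s,az,env.ik(*upright(cup,az,s)),env.ik(*upright(cup,az,s,120)))
for s in(1,-1):
 for side in(1,-1):
  for da in range(-150,-29,20):
   for be in(0,20,40,60,80):
    qs=[env.ik(*pour(np.radians(t),np.radians(da),np.radians(be),s,hop+[0,0,20],side)) for t in(30,70,115)]
    if all(q is not None for q in qs): print(s,side,da,be,qs[0],qs[2])
E
```

```text
greens [371.38 257.19  70.  ] [428.42 130.21  70.  ]
1 0.2617993877991494 [ 0.31  0.72  2.36  3.2   0.73 -1.58] [ 0.31  0.41  2.3   3.25  0.35 -1.63]
1 0.3490658503988659 [ 0.27  0.72  2.37  3.06  0.73 -1.56] [ 0.27  0.4   2.3   2.98  0.35 -1.48]
1 0.4363323129985824 [ 0.23  0.72  2.37  2.93  0.74 -1.56] [ 0.23  0.4   2.3   2.73  0.37 -1.33]
-1 0.2617993877991494 [0.31 0.72 2.36 3.2  0.73 1.57] [0.31 0.41 2.3  3.25 0.35 1.51]
-1 0.3490658503988659 [0.27 0.72 2.37 3.06 0.73 1.58] [0.27 0.4  2.3  2.98 0.35 1.66]
-1 0.4363323129985824 [0.23 0.72 2.37 2.93 0.74 1.59] [0.23 0.4  2.3  2.73 0.37 1.81]
1 1 -150 60 [-0.12  0.79  1.34  0.18  1.39 -1.86] [-0.45  0.74  1.99  1.67  1.24  2.48]
1 1 -30 80 [ 0.03  0.57  1.79 -0.39  0.67  2.56] [-0.16  1.04  1.05  0.28  2.26  2.  ]
1 -1 -150 40 [ 0.13  0.66  1.68 -0.82  0.78 -2.09] [-0.1   0.78  2.28  3.09  1.38  0.8 ]
1 -1 -150 60 [ 0.08  0.69  1.55 -0.5   0.97 -2.13] [-0.21  0.69  2.26  2.76  1.13  1.16]
1 -1 -130 0 [ 0.03  0.62  2.07  3.6   0.49 -1.13] [-0.15  1.01  2.24  2.95  1.98  0.3 ]
1 -1 -130 40 [ 0.11  0.61  1.8  -0.95  0.54 -2.26] [-0.29
[... 5788 characters left out ...]
0 [-0.11  0.53  2.    1.24  0.22 -2.36] [-0.46  0.86  1.74  1.32  1.59 -1.82]
-1 -1 -70 60 [-0.02  0.54  1.9  -0.12  0.3  -0.68] [-0.43  0.85  1.62  1.1   1.61 -1.45]
-1 -1 -70 80 [ 0.04  0.58  1.77 -0.35  0.62 -0.18] [-0.38  0.87  1.48  0.91  1.72 -1.1 ]
-1 -1 -50 40 [-0.2   0.54  1.97  1.12  0.46 -2.6 ] [-0.41  0.93  1.53  1.07  1.81 -1.75]
-1 -1 -50 60 [-0.1   0.53  1.93  0.41  0.33 -1.58] [-0.37  0.92  1.41  0.88  1.84 -1.44]
-1 -1 -50 80 [-0.    0.55  1.84 -0.23  0.51 -0.65] [-0.31  0.94  1.29  0.7   1.95 -1.17]
-1 -1 -30 60 [-0.17  0.53  1.91  0.63  0.47 -2.18] [-0.29  0.99  1.23  0.68  2.07 -1.51]
-1 -1 -30 80 [-0.06  0.53  1.88 -0.    0.45 -1.24] [-0.23  1.01  1.13  0.48  2.15 -1.31]
```

```bash
cat >> h.py <<'E'
AZ=np.radians(19)
def st(tag=""):
    o=status.get_obs();print(tag,"t%.1f"%o["t"],"tcp",np.round(o["tool_pos"],1),"F",np.round(o["ft_force"],1),"gap%.3f grip%.1f"%(o["finger_gap"],o["grip_force"]),"q",np.round(o["joint_positions"],2));return o
E
python3 - <<'E'
from h import *
import cv2
p,R=upright(cup,AZ,1)
jaws.command_gripper(1.0)
env.goto(p-R[:,2]*130+[0,0,90],R);st("high")
env.line_to(p-R[:,2]*75,R,feed=200);st("pre")
t=capture("top");s=capture("side")
a=cv2.resize(t[205:325,260:420],None,fx=4,fy=4,interpolation=cv2.INTER_CUBIC)[:,:,::-1]
b=cv2.resize(s[175:300,225:385],None,fx=4,fy=4,interpolation=cv2.INTER_CUBIC)[:,:,::-1]
cv2.imwrite("pics/pre.png",cv2.resize(np.vstack([a[:300*2],b])[:, :],None,fx=.6,fy=.6))
for n,P in(("cup foot",cup),("rim",cup+[0,0,75])):print(n,proj("top",P),proj("side",P))
E
```

```text
high t2.8 tcp [417.3 193.7 226.9] F [ 0.6  0.2 -0.2] gap1.000 grip0.0 q [ 0.26  0.15  2.42  2.92  0.22 -1.4 ]
pre t3.6 tcp [453.7 206.1  98.2] F [ 0.5 -0.6 -0.2] gap1.000 grip0.0 q [ 0.27  0.57  2.48  3.07  0.69 -1.56]
cup foot [319.48339657 267.33560502] [312.8658339  263.51733489]
rim [319.44752139 265.75834141] [313.13988063 244.47863516]
```

View pics/pre.png

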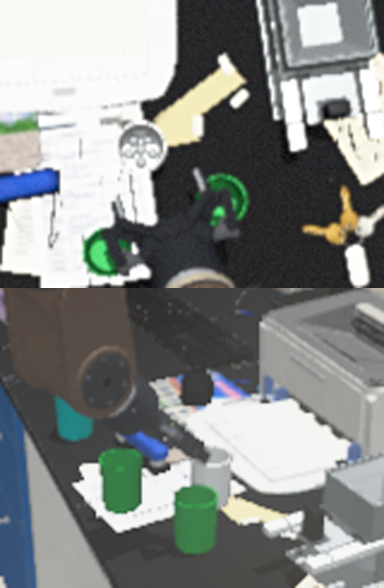

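The gripper sits between the two green cups, with the fingertip midpoint at about (326,284). The remaining advance points at the cup rim at (319.6,265.4), so I'll grip and lift.

```bash
python3 - <<'E'
from h import *
p,R=upright(cup,AZ,1)
env.line_to(p-R[:,2]*30,R,feed=120);st("mid")
env.line_to(p,R,feed=80);st("at")
jaws.command_gripper(0.3,35);st("grip")
env.line_to(p+[0,0,15],R,feed=60);st("lift")
env.line_to(p+[0,0,160],R,feed=150);st("up")
import cv2
t=capture("top");s=capture("side")
a=cv2.resize(t[205:325,260:420],None,fx=3,fy=3)[:,:,::-1];b=cv2.resize(s[145:265,225:385],None,fx=3,fy=3)[:,:,::-1]
cv2.imwrite("pics/lift.png",np.vstack([a,b])[:600])
E
```

```text
mid t4.2 tcp [483.5 216.3  66.2] F [-1.7 -0.  -0.5] gap0.997 grip0.0 q [ 0.28  0.66  2.42  3.08  0.72 -1.57]
at t4.8 tcp [503.8 223.3  44.3] F [-0.3  0.6  0.4] gap0.998 grip0.0 q [ 0.28  0.72  2.37  3.09  0.73 -1.57]
grip t5.1 tcp [503.9 223.4  45.1] F [-3.1  1.5  4.5] gap0.673 grip36.6 q [ 0.28  0.72  2.37  3.09  0.73 -1.57]
lift t5.5 tcp [504.1 223.2  60.1] F [-0.2 -0.1 -2.3] gap0.671 grip37.5 q [ 0.28  0.68  2.36  3.08  0.69 -1.56]
up t6.7 tcp [503.7 223.2 203.9] F [-0.7 -0.2 -2.5] gap0.671 grip37.6 q [ 0.28  0.31  2.26  2.97  0.22 -1.44]
```

View pics/lift.png

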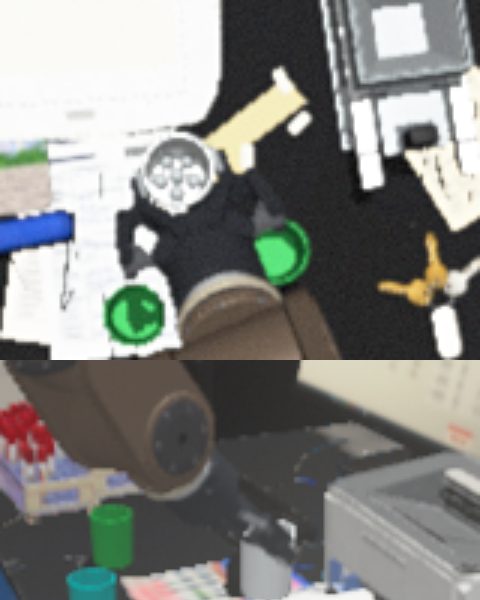

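```bash
cat >> h.py <<'E'
DA=yaw-np.pi/2
def wp(deg,bend=35):
    th=np.radians(deg); d=np.array([np.cos(DA),np.sin(DA),0])
    lip=hop-12*d+Z*(20+75*max(np.cos(th),0))
    return pour(th,DA,np.radians(bend)*min(deg/90,1),1,lip,-1)
E
python3 - <<'E'
from h import *
o=status.get_obs();R=o["ee_rot"];g=o["tool_pos"]-R[:,2]*PZ
print("grasp",g,"rim seen",ray("top",319.7,261,g[2]+17))
for d in(0,20,40,60,75,90,100,110):
    p,Rr=wp(d);print(d,p.round(),env.ik(p,Rr).round(2))
E
```

```text
grasp [491.27467622 218.90335415 216.98226628] rim seen [493.39005506 218.18360275 233.98226628]
0 [645.  54. 187.] [-0.09  0.45  2.06  2.25  0.22 -0.87]
20 [644.  61. 193.] [-0.15  0.45  2.04  1.78  0.37 -0.11]
40 [643.  64. 193.] [-0.22  0.48  2.02  1.61  0.57  0.33]
60 [643.  63. 185.] [-0.29  0.54  2.    1.53  0.79  0.65]
75 [643.  60. 175.] [-0.35  0.61  1.97  1.5   0.96  0.85]
90 [643.  55. 163.] [-0.39  0.7   1.93  1.47  1.14  1.02]
100 [643.  51. 168.] [-0.42  0.75  1.92  1.5   1.29  1.06]
110 [644.  46. 172.] [-0.44  0.81  1.91  1.53  1.43  1.11]
```

```bash
python3 - <<'E'
from h import *
import cv2
env.line_to(*wp(0),feed=130);st("0")
for d in(25,50,70): env.goto(*wp(d))
st("70")
t=capture("top");s=capture("side")
a=cv2.resize(t[170:270,320:480],None,fx=3,fy=3)[:,:,::-1];b=cv2.resize(s[170:290,300:460],None,fx=3,fy=3)[:,:,::-1]
cv2.imwrite("pics/p70.png",np.vstack([a,b])[:660][:600])
E
```

```text
0 t8.6 tcp [644.9  54.7 186.8] F [-0.3 -0.1 -1.8] gap0.671 grip37.5 q [-0.08  0.45  2.06  2.25  0.22 -0.87]
70 t10.4 tcp [642.7  61.1 178.4] F [-0.1  0.1 -1.3] gap0.675 grip37.5 q [-0.33  0.58  1.98  1.51  0.9   0.78]
```

View pics/p70.png

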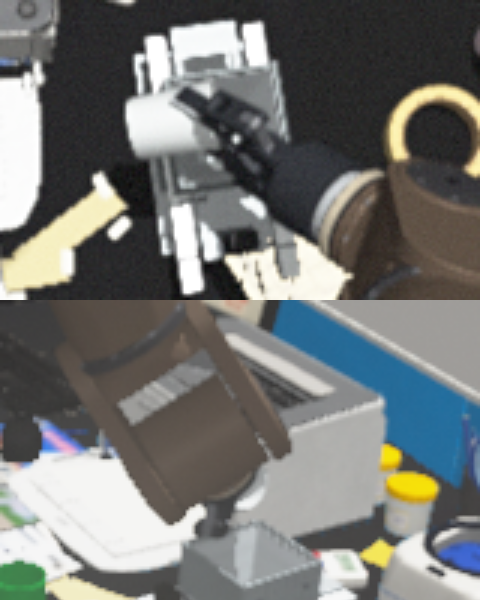

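The cup's mouth is over the hopper at top crop (215,120), and the body is clear of the rim. I'll tilt on slowly.

```bash
python3 - <<'E'
from h import *
import cv2
for d in(78,84,88,92,96,102,110):
    env.goto(*wp(d));env.sleep(.25)
env.sleep(.5)
p,R=wp(110)
st("110")
p2,R2=wp(116);env.goto(p2,R2);env.sleep(.4);st("116")
for d in(90,50,0): env.goto(*wp(d))
st("0")
pu,Ru=upright(cup,AZ,1,140)
env.line_to(pu,Ru,feed=170);o=st("back")
t=capture("top");s=capture("side")
a=cv2.resize(t[172:292,290:450],None,fx=4,fy=4)[:,:,::-1];b=cv2.resize(s[210:270,330:490],None,fx=4,fy=4)[:,:,::-1]
cv2.imwrite("pics/poured.png",np.vstack([a,b])[:600])
E
```

```text
110 t14.5 tcp [644.   46.2 172.4] F [-0.  -0.3 -1.1] gap0.671 grip37.9 q [-0.44  0.81  1.91  1.53  1.43  1.11]
116 t15.1 tcp [644.5  43.  174.7] F [ 0.1  0.2 -0.8] gap0.678 grip37.9 q [-0.45  0.85  1.9   1.56  1.52  1.14]
0 t17.4 tcp [645.5  53.8 186. ] F [-0.4 -0.1 -0.9] gap0.674 grip38.0 q [-0.09  0.45  2.06  2.25  0.22 -0.87]
back t18.8 tcp [504.4 223.  184.8] F [ 0.  -0.8 -2. ] gap0.673 grip38.0 q [ 0.28  0.36  2.28  3.01  0.28 -1.48]
```

View pics/poured.png

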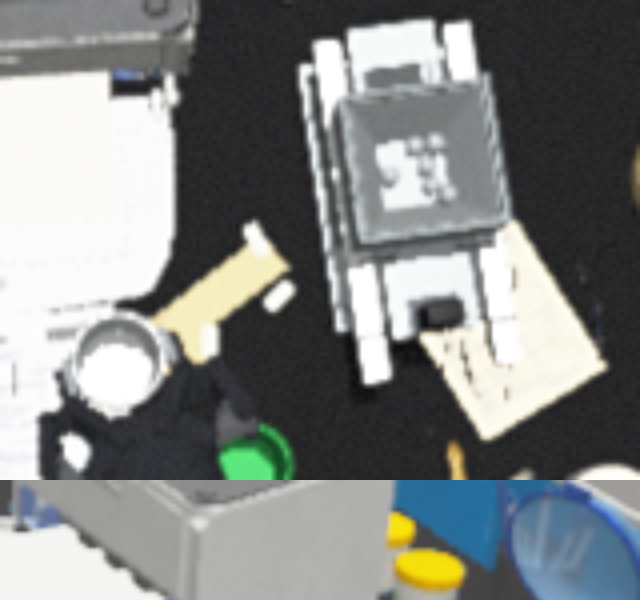

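The cup is empty, and the balls lie in the throat around crop (410,170): one on the left and five on the right. Next I'll stand the cup back in its place and retreat.

```bash
python3 - <<'E'
from h import *
import cv2
p,R=upright(cup,AZ,1)
env.line_to(p+[0,0,8],R,feed=150);f0=st("8")["ft_force"][2]
for dz in(4,2,1,0,-1,-2):
    env.line_to(p+[0,0,dz],R,feed=30);o=st(str(dz))
    if o["ft_force"][2]-f0>4:break
jaws.command_gripper(1.0);q=status.get_obs()["tool_pos"]
env.line_to(q-R[:,2]*80,R,feed=150);st("ret")
env.line_to(q-R[:,2]*130+[0,0,90],R,feed=250)
x=np.array([np.cos(yaw),np.sin(yaw),0])
G=hop-105*x;G[2]=76.3
for s in(1,-1):
    Rg=np.column_stack([np.cross(s*x,-Z),s*x,-Z]);print(s,env.ik(G,Rg),env.ik(G-54*x,Rg),env.ik(G+[0,0,110],Rg))
E
```

```text
8 t19.9 tcp [504.2 223.3  53.3] F [ 0.4 -0.8 -2. ] gap0.669 grip38.0 q [ 0.28  0.7   2.37  3.09  0.71 -1.56]
4 t20.2 tcp [504.1 223.3  49.1] F [-0.3  0.3 -1.2] gap0.672 grip38.0 q [ 0.28  0.71  2.37  3.09  0.72 -1.57]
2 t20.5 tcp [504.  223.3  46.7] F [ 0.6  0.1 -1.4] gap0.668 grip38.0 q [ 0.28  0.71  2.37  3.09  0.73 -1.57]
1 t20.7 tcp [504.  223.3  45.7] F [ 0.2  0.4 -0.8] gap0.671 grip38.0 q [ 0.28  0.72  2.37  3.09  0.73 -1.57]
0 t21.0 tcp [504.1 223.4  45.1] F [-1.3 -0.6  4.5] gap0.670 grip38.1 q [ 0.28  0.72  2.37  3.09  0.73 -1.57]
ret t22.1 tcp [451.2 205.  101.4] F [-0.2 -0.3  1.1] gap0.998 grip0.0 q [ 0.27  0.56  2.48  3.07  0.68 -1.56]
1 [-1.32183821e-01  5.79377895e-01  1.92619138e+00 -4.44089210e-16
  6.36023383e-01 -2.89263454e-01] [-1.64402624e-01  5.29492310e-01  2.05502298e+00 -4.44089210e-16
  5.57077360e-01 -3.21482257e-01] [-1.32183821e-01  4.17464986e-01  1.83216310e+00 -4.44089210e-16
  8.91964563e-01 -2.89263454e-01]
-1 None None None
```

```bash
cat >> h.py <<'E'
lx=np.array([np.cos(yaw),np.sin(yaw),0])
G=hop-105*lx;G[2]=76.3
Rg=np.column_stack([np.cross(lx,-Z),lx,-Z])
E
python3 - <<'E'
from h import *
import cv2
jaws.command_gripper(0.55)
env.goto(G+[0,0,110],Rg);st()
env.line_to(G+[0,0,50],Rg,feed=150);st()
t=capture("top");s=capture("side")
a=cv2.resize(t[172:282,320:480],None,fx=3,fy=3,interpolation=cv2.INTER_CUBIC)[:,:,::-1];b=cv2.resize(s[220:310,290:450],None,fx=3,fy=3,interpolation=cv2.INTER_CUBIC)[:,:,::-1]
cv2.imwrite("pics/gate0.png",np.vstack([a,b])[:600])
cv2.imwrite("pics/full_s.png",s[:,:,::-1]);cv2.imwrite("pics/full_t.png",t[:,:,::-1])
E
```

```text
t25.7 tcp [534.6  -4.3 186.3] F [0.5 0.5 0.9] gap0.550 grip0.0 q [-0.13  0.42  1.83  0.    0.89 -0.29]
 t26.2 tcp [535.   -4.5 126.7] F [ 0.6 -0.2 -0.1] gap0.555 grip0.0 q [-0.13  0.5   1.89  0.    0.75 -0.29]
```

View pics/gate0.png

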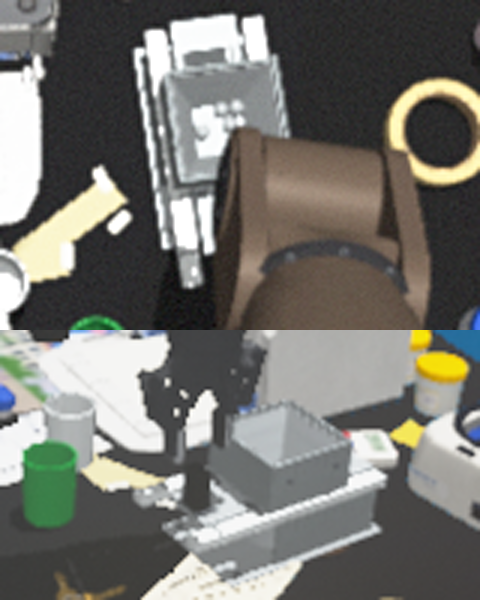

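In the side view the fingers, at crop x 175 and 220, straddle the handle at x 196. The cup stands upright at (70,430). I'll descend, grip and find the shut stop.

```bash
python3 - <<'E'
from h import *
env.line_to(G,Rg,feed=100);st("down")
jaws.command_gripper(0.0,50);o=st("grip");print(o["ft_force"]@lx)
def s(o):return (o["tool_pos"]-G)@lx
for k in(0,1,2,3,4,5,6):
    env.line_to(G+lx*k,Rg,feed=30);env.sleep(.1);o=status.get_obs();f=o["ft_force"]@lx
    print(k,"s %.2f f %.2f"%(s(o),f),o["ft_force"].round(1))
    if f<-8:break
for k in(-2,-4,-6,-10):
    env.line_to(G+lx*k,Rg,feed=30);env.sleep(.1);o=status.get_obs();print(k,"s %.2f f %.2f"%(s(o),o["ft_force"]@lx))
st()
E
```

```text
down t27.0 tcp [535.   -4.7  76.7] F [-0.2 -0.3 -0.4] gap0.548 grip0.0 q [-0.13  0.58  1.93  0.    0.64 -0.29]
grip t27.4 tcp [535.7  -4.6  77.2] F [3.2 2.5 6.5] gap0.204 grip50.0 q [-0.13  0.58  1.93  0.    0.64 -0.29]
3.5946859949866337
0 s 0.94 f 2.54 [2.3 2.  6.1]
1 s 1.98 f 4.70 [4.5 1.4 5.2]
2 s 2.96 f 2.81 [2.6 1.5 6.5]
3 s 3.25 f -0.58 [-0.7  0.5  9.1]
4 s 3.28 f -7.24 [-6.9 -2.9 13.3]
5 s 3.31 f -12.57 [-12.1  -3.8  16.5]
-2 s -1.12 f 3.08
-4 s -3.04 f 4.09
-6 s -5.01 f 3.27
-10 s -8.98 f 4.22
 t31.0 tcp [525.9  -6.1  77.2] F [3.8 3.2 5.7] gap0.204 grip49.9 q [-0.14  0.57  1.95  0.    0.62 -0.29]
```

```bash
python3 - <<'E'
from h import *
import cv2
def s(o):return (o["tool_pos"]-G)@lx
tgt=3.2-54; c=tgt-1
env.line_to(G+lx*c,Rg,feed=40);env.sleep(.5)
for i in range(3):
    o=status.get_obs();print("s %.2f f %.2f"%(s(o),o["ft_force"]@lx))
    c+=tgt-s(o);env.line_to(G+lx*c,Rg,feed=20);env.sleep(.3)
o=st();print(s(o))
sd=capture("side");t=capture("top")
cv2.imwrite("pics/full_s2.png",sd[:,:,::-1]);cv2.imwrite("pics/full_t2.png",t[:,:,::-1])
a=cv2.resize(t[180:270,350:430],None,fx=4,fy=4,interpolation=cv2.INTER_CUBIC);b=cv2.resize(sd[245:312,320:420],None,fx=8,fy=8,interpolation=cv2.INTER_CUBIC)
im=np.zeros((600,800,3),np.uint8);im[:536,:800]=b
im2=cv2.resize(t[190:250,375:415],None,fx=5,fy=5,interpolation=cv2.INTER_CUBIC);im[:300,600:]=im2
cv2.imwrite("pics/gate1.png",im[:,:,::-1])
y=np.array([-lx[1],lx[0],0]);c0=hop*[1,1,0]
for k in(-52,-106,-143):print(k,[proj("side",c0+lx*k+y*q+[0,0,66]).round(1) for q in(-47,47)])
E
```

```text
s -50.12 f 7.57
s -50.81 f 7.65
s -50.78 f 8.19
 t34.4 tcp [484.6 -12.5  77.1] F [7.5 7.  5.8] gap0.202 grip49.8 q [-0.16  0.53  2.05  0.    0.56 -0.32]
-50.780062446939944
-52 [array([378. , 280.7]), array([359.3, 266.4])]
-106 [array([363.6, 285.8]), array([345.3, 271. ])]
-143 [array([353.3, 289.5]), array([335.3, 274.3])]
```

View pics/gate1.png

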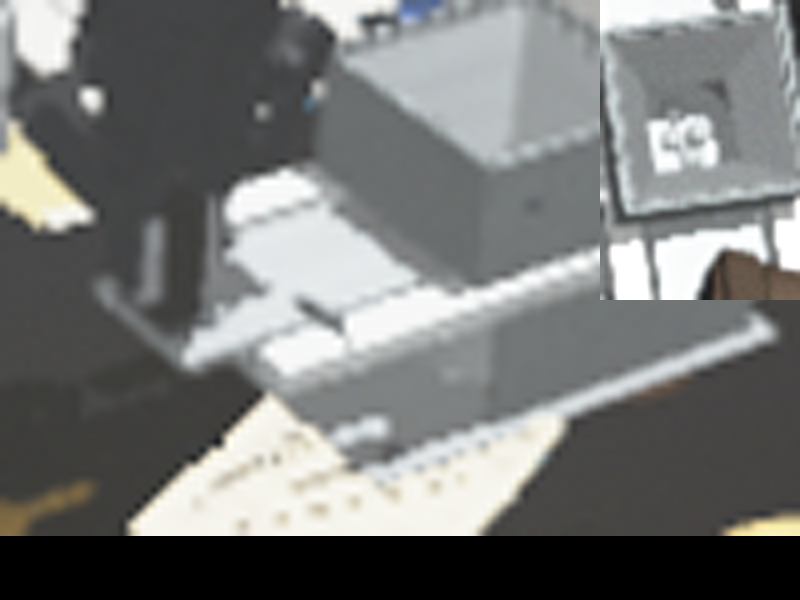

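The side view shows the dark pointer at crop (320,315) sitting on the mark line of the near rail. All ten views are used, so I'll check the pointer, mark and balls numerically.

```bash
python3 - <<'E'
from h import *
import cv2
np.set_printoptions(linewidth=250)
y=np.array([-lx[1],lx[0],0]);c0=np.array([636.2,8.3,0])  # side-view fit of the loader
A=cv2.imread("pics/full_s.png",0).astype(np.float32);B=cv2.imread("pics/full_s2.png",0).astype(np.float32)
ks=np.arange(-142,-54,3)
print("k   ",ks)
for q in(-36,-40,-44,-48,-52):
    P=np.array([proj("side",c0+lx*k+y*q+[0,0,66]) for k in ks],np.float32)
    for n,I in(("shut",A),("open",B)):print(q,n,cv2.remap(I,P[:,:1],P[:,1:],cv2.INTER_LINEAR).ravel().astype(int))
tA=cv2.imread("pics/full_t.png",0);tB=cv2.imread("pics/full_t2.png",0)
print(proj("top",hop-[0,0,56]),proj("top",hop-[0,0,110]))
print(tA[202:228,380:408]);print(tB[202:228,380:408])
E
```

```text
k    [-142 -139 -136 -133 -130 -127 -124 -121 -118 -115 -112 -109 -106 -103 -100  -97  -94  -91  -88  -85  -82  -79  -76  -73  -70  -67  -64  -61  -58  -55]
-36 shut [185 181 185 219 238 230 215 231 237 227 217 201 199 217 228 233 231 232 236 233 237 240 235 226 235 237 222 204 174 122]
-36 open [148 184 218 228 235 231 221 233 238 225 196 143 125 149 216 233 232 233 236 233 237 240 235 226 235 237 223 207 181 150]
-40 shut [151 166 187 219 237 243 246 245 244 244 238 220 232 243 245 245 245 246 245 246 247 245 244 245 246 244 243 237 190 132]
-40 open [179 226 243 246 244 244 246 245 244 242 232 185 142 221 243 245 245 246 245 246 247 245 244 245 246 244 243 237 199 163]
-44 shut [159 161 160 199 244 247 246 246 246 245 239 234 237 244 246 247 246 246 247 247 246 246 246 246 246 246 245 233 193 156]
-44 open [183 227 245 246 246 246 246 246 246 245 232 190 217 241 246 247 246 246 247 247 247 246 246 246 246 246 245 234 205 176]
-48 shut [163 162 180 233 245 246 246 245 246 245 243 224 238 246 246 247 247 246 246 246 246 246 247 246 246 247 245 241 238 231]
-48 open [188 232 246 246 
[... 5704 characters left out ...]
 137 140]
 [188 160 145 144 144 170 246 252 252 252 240 193 190 197 190 222 241 241 183 141 140 150 145 145 142 145 144 142]
 [185 151 144 145 144 157 236 245 242 241 234 187 163 165 160 186 198 187 164 159 154 159 156 157 153 154 155 148]
 [194 153 146 144 145 154 200 208 197 188 182 160 155 158 158 159 159 159 156 155 158 158 156 157 155 157 158 158]
 [203 157 144 143 147 152 162 161 158 160 158 159 161 156 156 154 156 158 155 157 156 159 159 158 160 156 158 157]
 [198 163 149 146 150 157 156 159 159 155 157 160 162 157 157 158 157 159 156 156 160 153 159 159 155 159 165 170]
 [208 178 157 147 155 157 157 161 156 156 159 156 160 161 161 162 164 156 158 166 173 177 179 164 154 166 177 186]]
```

The pointer is within about 1 mm of the mark. The gate surface no longer shows in the throat, the balls appear at jar depth, and the funnel walls are clean. I'll make a 0.5 mm trim and hand in.

```bash
python3 - <<'E'
from h import *
from rig import workorder
env.line_to(G+lx*(-52.0-.0),Rg,feed=20);env.sleep(.4)
o=st();print((o["tool_pos"]-G)@lx)
print(workorder.close_job())
E
```

```text
t35.1 tcp [485.2 -12.4  77.2] F [8.2 7.1 5. ] gap0.204 grip49.7 q [-0.16  0.53  2.05  0.    0.56 -0.32]
-50.249747221536765
the job is handed in; nothing more can be done
None
```

I handed the job in at 35 s: the balls are poured, the empty cup stands upright in its place, and the arm is holding the gate at the marks. My last trim moved the gate the wrong way, so it rests about 0.5 mm less open, roughly 53.5 of 54 mm. Before that trim the pointer read within about 1 mm of the mark, and the top camera showed the funnel walls clear and balls at jar depth, though I could not count all six there.

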